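# Set up the folding phone stand between the succulents

## Robot

A 6-joint arm with a two-finger parallel gripper is mounted at the origin on the work surface. World frame = base frame: x ahead of the robot, y to its left, z up, the work surface at z = 0. Lengths are in m, angles in degrees, forces in N, time in s.
With the tool pointing down it reaches from about 0.4 to 0.925 m from the base axis. Payload 12.5 kg.
Tool frame: the origin (TCP) lies on the centre line of the jaws, within the pads' length; the fingertips stand 11 mm ahead of it and the grasp point (between the pads) lies 8 mm behind it (tcp_to_tips is the distance from the TCP to the fingertips, in m); x points along the fingers, y is the direction in which the jaws open and shut, and the axes are right-handed (so a half turn about x gives the same grasp; the last joint's range is limited). The gripper opens to 95 mm and grips with 3 to 60 N. Pads are 20 mm wide; open, the fingers measure 119 mm over their backs; the gripper's body (75 mm by 180 mm) begins 59 mm behind the grasp point.
Start: joints at [57.949, 28.126, 89.318, -0, 62.55, -6.05], TCP at [0.274, 0.562, 0.226] pointing down, gripper open.
Joint ranges: [-177.58, 177.58], [-47.91, 125.51], [2.72, 160], [-65.01, 245.01], [3.68, 167.84], [-153.87, 153.87]. Speed limits (degrees/s): [127.2, 127.2, 159.86, 180, 180, 180].

## Interface

Orientations are given as [roll, pitch, yaw] about the fixed x, y, z axes, in that order (R = Rz(yaw) Ry(pitch) Rx(roll)).
In Python, from plant import move_pose, servo_line, set_joints, gripper_to, dwell, ik, sense, read_camera, camera_params, PlanningError, close_job, tcp_to_tips gives the robot as it stands. Calls block until the motion is done:
- move_pose(position, orientation): joint-space move of the TCP to a pose.
- servo_line(position, attitude=None, velocity=0.15): straight line of the TCP; attitude=None keeps the orientation; velocity is the mean speed in m/s.
- set_joints(angles): joint-space move.
- gripper_to(opening, squeeze=None): opening from 0.0 (shut) to 1.0 (fully open); squeeze is the grip in N (None keeps the last); returns when the fingers have stopped.
- dwell(seconds).
- ik(position, orientation): joint angles nearest the present ones, or None.
- sense(): the state.
- read_camera(name): name is "side" or "top"; returns (picture, depth): 384x512x3 uint8, red, green, blue; 384x512 float32, m along the optical axis (not along the pixel's ray), 0 where there is no reading.
- camera_params(name): a dict with "intrinsics" (3x3 intrinsics, pixels), "R" (3x3) and "t" (3): a world point X has camera coordinates R X + t. Camera axes: x right, y down, z forward; pixel columns grow to the right and rows downward; lengths in m; the calibration is good to about 2 mm. A picture is of the moment at which its call begins. camera_params takes no time and is no camera call.
A pose or a line that the arm cannot do raises PlanningError and nothing moves.
- close_job(): hands the job in, once; it reports no verdict.
The state is a dict: "time_s": time; "joints": joint angles; "qd": joint speeds; "joint_efforts": joint torques, N m; "eef_pos": TCP position; "tool_rot": TCP orientation; "contact_force": force on the tool from outside, world axes, zero at the start; "ft_torque": the same for the moment, N m; "opening": opening from 0.0 (shut) to 1.0 (fully open).
Only numpy, scipy, OpenCV 4.12 (cv2) and the standard library are available. Lean on these libraries where they do the work, as an engineer would, in place of code of your own. Each camera call takes 0.05 s, during which the arm holds its last target.

## Task

Take the folded phone stand out of the letter rack, set it down flat on its feet in the middle of the cork mat between the two succulents, squared up with the mat and with its two prongs towards the room, and swing its back rest up by the tab until it snaps fully open. Lower it gently rather than dropping it, leave the plants, the pill organiser and the toothpick holder where they stand, and let go.

Things in the scene. Friction and masses are not known exactly. Their poses are not given: they have to be found in the camera images.
- stand: Base of a folding phone stand: dark steel tray 96 (x) x 64 (y), 0.3-0.45 kg in all. Origin: underside centre, at the foot of its 2 mm feet; z up when on its feet, x to its front. Carry it by its side flanges (64 over the outside, x -48 to 28, z 5 to 18). Two prongs at the front (x 43 to 48, |y| 20 to 31, z to 21). Starts folded in the rack on its hinge end, feet side on the divider
- backrest (a joint): Orange-brown aluminium back rest, 46 wide, 5 thick, hinged at the base's rear with springs: 0 = folded flat between the flanges, 1.92 rad = fully open at its stop. Over-centre: below about 1.0 rad it shuts itself, above it snaps open. About 0.8 N at the tab lifts it. The tab swings up from the front, then back over the hinge
- stand_hinge (a point): hinge axis of the back rest, at the base's (-42, 0, 11.5) mm, parallel to the base's y
- stand_front (a point): middle of the base's front lower edge, at the base's (48, 0, 0) mm
- backrest_tab (a point): in the back rest's tab, 104 mm from the hinge. The tab, 26 wide (y) x 5 thick, spans 81 to 115 mm from the hinge; folded, it passes between the prongs and 25 mm beyond the base's front, its underside 9 mm above what the stand stands on. Pinch it by its side edges. Axes: x from hinge to tab, y as the base's
- mat: cork mat 170 (x) x 160 (y) x 3 mm, fixed, between the succulents. Origin: centre of its underside. Its +x side is the room side, away from the window and the robot
- rack: bamboo letter rack, fixed, foot board 150 (x -45 to 105) x 100 x 14, origin on its underside. The front pocket, raked 40 degrees from upright towards the rack's +x, holds the stand: divider 50 wide, 98 up the slope; foot ledge; lip 50 wide, 23 up the slope. Sides open: flanges stand 7 outside divider and lip. Letters and a board 96 wide 40 behind the divider. Drawn 25 up the slope the stand is free
- rack_foot (a point): bottom of the pocket, where the divider's face meets the ledge; the slope rises from here along the rack's (sin 40, 0, cos 40)
- succulent_a: succulent in a matte ceramic pot, loose, 70 across, about 90 high. Origin: centre of its underside, 150 to 165 mm from the mat's centre on its +y side
- succulent_b: the same on the mat's -y side
- pill_organiser: translucent blue seven-day pill organiser, loose, 34 (x) x 154 (y) x 24 high, beyond the mat's room side. Origin: centre of its underside
- toothpick_holder: bamboo toothpick holder, loose, 46 across, 77 high with its picks. Origin: centre of its underside
Things that resemble listed ones, but are neither listed nor needed, are in the scene too. There is more than one size of the stand; the one meant has the size given above.

How it is judged (in metres and radians):
At the end, for the whole second after the job is handed in: The stand rests upright on its feet on the mat (tilt under 0.09 rad), its base centre within 35 mm of the mat's centre along each mat axis, turned within 0.35 rad of the mat, prongs to the room side; back rest open beyond 1.75 rad and at rest (value of joint backrest above 1.75 rad and velocity of joint backrest below 0.3 rad/s and angle between stand's own z axis and vertical below 0.09 rad and x of stand in the frame of mat between -0.035 and 0.035 m and y of stand in the frame of mat between -0.035 and 0.035 m and z of stand in the frame of mat between -0.002 and 0.009 m and angle between the x axis of stand and the x axis of mat, either way round below 0.35 rad and x of stand_front in the frame of mat above 0 m and linear speed of stand below 0.02 m/s); the robot touches nothing.
It fails at once if the succulent is shifted by more than 25 mm or tipped over (distance of succulent_a from where it was at the start of the episode above 0.025 m or angle between succulent_a's own z axis and vertical above 0.5 rad).
It fails at once if the other succulent is shifted by more than 25 mm or tipped over (distance of succulent_b from where it was at the start of the episode above 0.025 m or angle between succulent_b's own z axis and vertical above 0.5 rad).
It fails at once if the pill organiser is shifted by more than 25 mm or tipped over (distance of pill_organiser from where it was at the start of the episode above 0.025 m or angle between pill_organiser's own z axis and vertical above 0.5 rad).
It fails at once if the toothpick holder is shifted by more than 25 mm or tipped over (distance of toothpick_holder from where it was at the start of the episode above 0.025 m or angle between toothpick_holder's own z axis and vertical above 0.5 rad).
It fails at once if the stand is dropped or knocked flying: faster than 0.45 m/s (a fall of about 1 cm) while no finger touches it (linear speed of stand above 0.45 m/s and contact force between the fingers and stand below 0.02 N).
It also fails if it takes over 58 s, if anything falls off the work surface, if the arm or the gripper's body presses on something with over 40 N, if the wrist force passes 120 N, or if a joint passes its speed limit or range.

## Working session

There is one attempt and no reset: what is moved stays moved. The work goes in short steps, each a Python script; the robot and the scene stay as the last script left them, time stands still between calls to the robot, and variables do not carry over. Pictures are saved under pics/ and viewed, and the job is handed in when it is done.

```bash
ls; mkdir -p pics; python3 - <<'E'
from plant import *
import cv2,numpy as np
for n in ("side","top"):
    p,d=read_camera(n); cv2.imwrite(f"pics/{n}0.png",cv2.resize(p[:,:,::-1],(800,600))); np.savez(f"{n}0.npz",p=p,d=d)
    c=camera_params(n); print(n,np.round(c["intrinsics"],1).tolist(),np.round(c["R"],3).tolist(),np.round(c["t"],3).tolist())
print(sense(), tcp_to_tips)
E
```

```text
pics
side [[391.4, 0.0, 252.4], [0.0, 391.4, 197.6], [0.0, 0.0, 1.0]] [[0.919, -0.394, -0.008], [-0.263, -0.596, -0.759], [0.294, 0.699, -0.652]] [-0.539, 0.234, 1.136]
top [[407.4, 0.0, 260.4], [0.0, 407.4, 188.4], [0.0, 0.0, 1.0]] [[-0.002, -1.0, 0.016], [-0.999, 0.001, -0.041], [0.041, -0.016, -0.999]] [-0.027, 0.573, 1.201]
{'time_s': 0.1, 'joints': array([ 5.79495977e+01,  2.81612942e+01,  8.93457153e+01, -1.84991863e-03,
        6.25488851e+01, -6.05128013e+00]), 'qd': array([-0.06166494, -0.05898157, -0.03004997, -0.01562737,  0.02917142,
        0.06128806]), 'joint_efforts': array([ 3.01769054e-03, -6.13624763e+01, -2.58605826e+01,  6.93371077e-02,
        4.70828195e-02, -6.32073807e-05]), 'eef_pos': array([0.2738641 , 0.56158717, 0.22511918]), 'tool_rot': array([ -94.36983792,   89.94408131, -120.36810651]), 'contact_force': array([ 0.53095327, -1.0598139 , -0.21128125]), 'ft_torque': array([ 0.021496  , -0.06265382,  0.00529409]), 'opening': 1.0014620189637442} 0.011
```

View pics/side0.png

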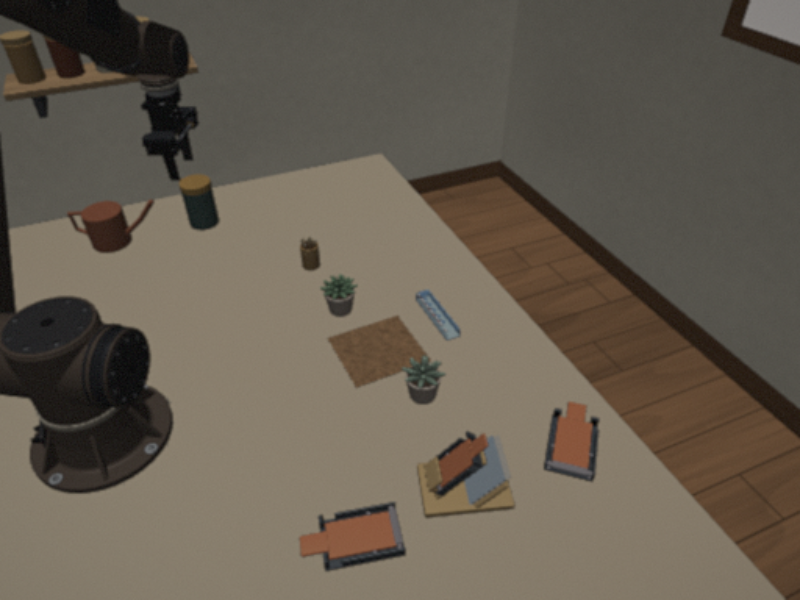

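View pics/top0.png

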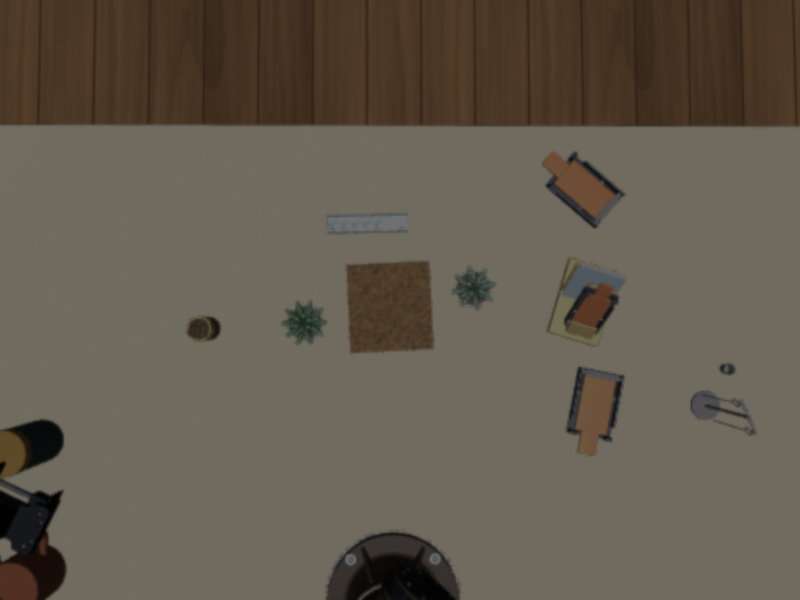

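Candidates in the top view: stand in the rack at (592,310), loose lookalikes at (583,188) and (597,405), scaled pixels. The one in the rack fits the description: it is folded, it stands in a bamboo rack, and it looks smaller. I'll confirm with a crop and measure it.

```bash
cat > h.py <<'E'
import numpy as np,cv2
from plant import *
def cloud(p,d,n):
    c=camera_params(n);K=np.array(c["intrinsics"]);R=np.array(c["R"]);t=np.array(c["t"])
    v,u=np.mgrid[:d.shape[0],:d.shape[1]]
    X=np.stack([(u-K[0,2])/K[0,0]*d,(v-K[1,2])/K[1,1]*d,d],-1)
    W=(X-t)@R; W[d<=0]=np.nan
    return W
def proj(X,n):
    c=camera_params(n);x=(np.atleast_2d(X)@np.array(c["R"]).T+c["t"])@np.array(c["intrinsics"]).T
    return x[:,:2]/x[:,2:]
E
python3 - <<'E'
from h import *
for n,(u0,v0,w,hh) in {"top":(340,155,100,75),"side":(255,265,100,75)}.items():
    z=np.load(n+"0.npz"); p=z["p"][v0:v0+hh,u0:u0+w,::-1]
    p=cv2.convertScaleAbs(p,alpha=1.8)
    cv2.imwrite(f"pics/{n}crop.png",cv2.resize(p,(800,600),interpolation=cv2.INTER_CUBIC))
z=np.load("top0.npz");p,d=z["p"],z["d"];W=cloud(p,d,"top")
tab=W[100:240,250:330].reshape(-1,3); print("table z",np.nanmedian(W[230:260,180:330,2]))
hsv=cv2.cvtColor(p,cv2.COLOR_RGB2HSV)
# lookalike lengths via orange/dark masks
for nm,(u0,v0,u1,v1) in dict(A=(340,92,405,150),rack=(345,160,405,225),B=(355,228,405,298)).items():
    m=(hsv[v0:v1,u0:u1,0]<14)&(hsv[v0:v1,u0:u1,1]>110)
    pts=W[v0:v1,u0:u1][m]; c=pts-pts.mean(0); U,S,V=np.linalg.svd(c,full_matrices=False)
    print(nm,m.sum(),pts.mean(0).round(4),V.round(3).tolist(),np.ptp(c@V.T,axis=0).round(4))
# mat
m=cv2.inRange(hsv,(5,90,20),(20,255,160));m[:, :220]=0;m[:,280:]=0;m[:160]=0;m[230:]=0
cn=max(cv2.findContours(m,0,1)[0],key=cv2.contourArea);print("mat",cv2.minAreaRect(cn))
E
```

```text
table z -0.0003476984770118244Traceback (most recent call last):
  File "<stdin>", line 12, in <module>
    u, s, vh = gufunc(a, signature=signature)
               ~~~~~~^^^^^^^^^^^^^^^^^^^^^^^^
    raise LinAlgError("SVD did not converge")
numpy.linalg.LinAlgError: SVD did not converge
```

```bash
python3 - <<'E'
from h import *
z=np.load("top0.npz");p,d=z["p"],z["d"];W=cloud(p,d,"top")
hsv=cv2.cvtColor(p,cv2.COLOR_RGB2HSV)
for nm,(u0,v0,u1,v1) in dict(A=(340,92,405,150),rack=(345,160,405,225),B=(355,228,405,298)).items():
    m=(hsv[v0:v1,u0:u1,0]<14)&(hsv[v0:v1,u0:u1,1]>110)
    pts=W[v0:v1,u0:u1][m];pts=pts[~np.isnan(pts[:,0])]; c=pts-np.median(pts,0);c=c[np.linalg.norm(c,axis=1)<.12];mu=c.mean(0);c=c-mu; U,S,V=np.linalg.svd(c,full_matrices=False)
    print(nm,m.sum(),(np.median(pts,0)+mu).round(4),V.round(3).tolist(),np.ptp(c@V.T,axis=0).round(4),(S/len(c)**.5).round(4))
m=cv2.inRange(hsv,(5,90,20),(20,255,160));m[:, :220]=0;m[:,280:]=0;m[:160]=0;m[230:]=0
cn=max(cv2.findContours(m,0,1)[0],key=cv2.contourArea);r=cv2.minAreaRect(cn);print("mat",r)
print("mat z",np.nanmedian(W[180:210,235:265].reshape(-1,3),axis=0))
c=camera_params("top");K=c["intrinsics"];R=np.array(c["R"]);t=np.array(c["t"])
def onz(u,v,z):
    ray=R.T@np.array([(u-K[0][2])/K[0][0],(v-K[1][2])/K[1][1],1]);o=-R.T@t
    return o+ray*(z-o[2])/ray[2]
print("centre",onz(*r[0],.003)); 
for q in cv2.boxPoints(r): print(onz(*q,.003).round(4))
E
```

```text
A 816 [ 0.7845 -0.3577  0.0181] [[-0.65, -0.76, -0.002], [0.76, -0.65, -0.006], [0.003, -0.005, 1.0]] [0.1434 0.0619 0.0184] [0.0387 0.0161 0.0024]
rack 398 [ 0.5491 -0.3619  0.0879] [[-0.613, 0.188, -0.767], [0.291, 0.957, 0.001], [-0.734, 0.223, 0.641]] [0.1078 0.047  0.0185] [0.0287 0.0125 0.0019]
B 231 [ 0.3516 -0.3918  0.0178] [[-0.951, 0.309, 0.0], [0.309, 0.951, -0.007], [0.002, 0.006, 1.0]] [0.143  0.0656 0.0125] [0.0408 0.0158 0.0022]
mat ((249.023681640625, 195.97384643554688), (55.580570220947266, 52.38456344604492), 87.1375961303711)
mat z [0.55399673 0.00272849 0.00280444]
centre [0.55093355 0.00559369 0.003     ]
[0.6305 0.0882 0.003 ]
[ 0.6382 -0.069   0.003 ]
[ 0.4717 -0.0767  0.003 ]
[0.4643 0.0796 0.003 ]
```

View pics/topcrop.png

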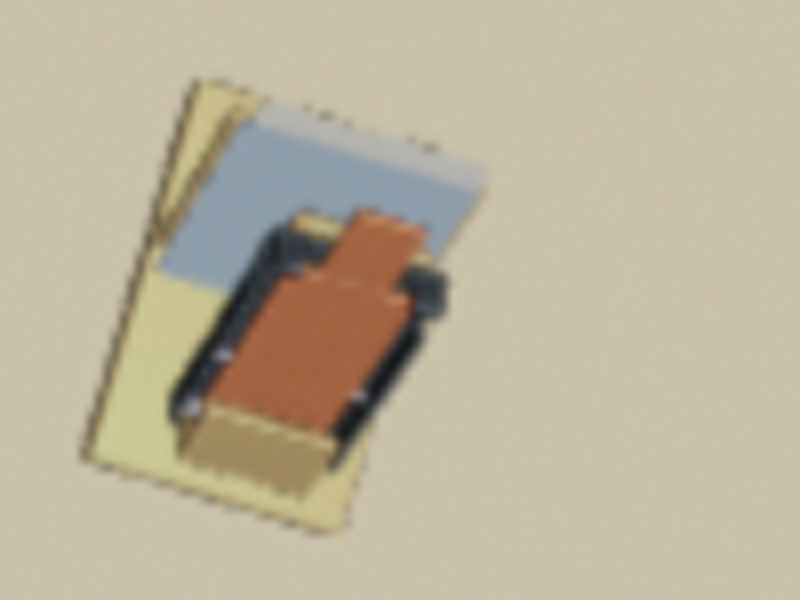

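View pics/sidecrop.png

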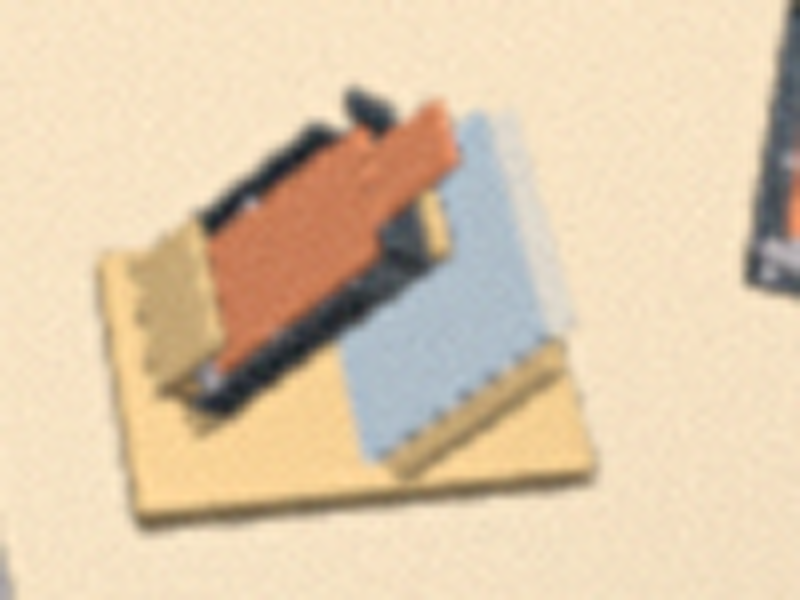

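The crop confirms it. The stand in the rack has a back rest 47 mm wide (46 expected), while the two loose ones measure about 62 and 66 mm. Next, the stand's exact pose.

```bash
python3 - <<'E'
from h import *
yaw=np.radians(-17.0);e=np.radians(50)
sx=np.array([np.cos(yaw)*np.cos(e),np.sin(yaw)*np.cos(e),np.sin(e)])
sy=np.array([-np.sin(yaw),np.cos(yaw),0]);sz=np.cross(sx,sy)
o=np.array([.55,-.362,.088])
for n,b in dict(top=(345,160,405,225),side=(255,270,320,335)).items():
    z=np.load(n+"0.npz");p,d=z["p"],z["d"];W=cloud(p,d,n);hsv=cv2.cvtColor(p,cv2.COLOR_RGB2HSV)
    u0,v0,u1,v1=b;m=(hsv[v0:v1,u0:u1,0]<14)&(hsv[v0:v1,u0:u1,1]>110)
    P=W[v0:v1,u0:u1][m];P=P[~np.isnan(P[:,0])];q=(P-o)@np.stack([sx,sy,sz],1)
    q=q[np.abs(q[:,2])<.015]
    print(n,len(q),"n med",np.median(q[:,2]),"s",np.percentile(q[:,0],[0,1,2,98,99,100]).round(4))
    for a in np.arange(-.06,.07,.01):
        k=(q[:,0]>a)&(q[:,0]<a+.01)
        if k.sum()>3: print(round(a,3),k.sum(),np.percentile(q[k,1],[3,97]).round(4),np.median(q[k,1]).round(4),np.median(q[k,2]).round(4))
    D=W[v0:v1,u0:u1].reshape(-1,3);D=(D[~np.isnan(D[:,0])]-o)@np.stack([sx,sy,sz],1)
    hv=hsv[v0:v1,u0:u1].reshape(-1,3)[~np.isnan(W[v0:v1,u0:u1].reshape(-1,3)[:,0])]
    k=(hv[:,2]<55)&(np.abs(D[:,2])<.03)&(np.abs(D[:,0])<.08)&(np.abs(D[:,1])<.045); print("dark s",np.percentile(D[k],[2,98],axis=0).round(4).tolist(),k.sum())
E
```

```text
top 398 n med 0.0007685664731455475 s [-0.0508 -0.0488 -0.0481  0.0532  0.0549  0.057 ]
-0.05 36 [-0.0218  0.0205] 0.002 0.0003
-0.04 42 [-0.0227  0.0198] -0.0019 0.0009
-0.03 39 [-0.0194  0.0215] 0.0024 0.0005
-0.02 46 [-0.0207  0.0212] 0.0002 0.0008
-0.01 39 [-0.0218  0.0205] 0.0019 0.0008
0.0 45 [-0.0215  0.0199] -0.002 0.0008
0.01 45 [-0.0205  0.0216] 0.0011 0.001
0.02 36 [-0.0219  0.0206] 0.001 0.0007
0.03 28 [-0.0121  0.0104] -0.001 0.0006
0.04 24 [-0.0114  0.011 ] 0.0006 0.0014
0.05 17 [-0.009   0.0098] 0.0005 0.0008
dark s [[-0.0598, -0.0311, -0.0107], [0.0321, 0.0314, 0.008]] 195
side 451 n med 0.001993546477426066 s [-0.0549 -0.0496 -0.0481  0.0528  0.0545  0.0557]
-0.05 43 [-0.0231  0.0198] -0.0008 0.0017
-0.04 46 [-0.0231  0.0213] -0.003 0.0021
-0.03 49 [-0.0215  0.0226] -0.0018 0.0021
-0.02 48 [-0.0229  0.0206] -0.0046 0.0021
-0.01 52 [-0.0243  0.0247] 0.0005 0.0018
0.0 51 [-0.0228  0.019 ] -0.004 0.002
0.01 46 [-0.0229  0.0194] -0.0021 0.0021
0.02 40 [-0.0129  0.0205] 0.0014 0.0017
0.03 27 [-0.0132  0.0097] -0.0037 0.0018
0.04 28 [-0.0136  0.0075] -0.0012 0.0021
0.05 18 [-0.0115  0.0083] -0.0014 0.0018
dark s [[-0.0601, -0.0338, -0.0074], [0.0318, 0.0303, 0.0086]] 198
```

```bash
cat >> h.py <<'E'
from scipy.spatial.transform import Rotation as Ro
def frame(yaw,e):
    sx=np.array([np.cos(yaw)*np.cos(e),np.sin(yaw)*np.cos(e),np.sin(e)])
    sy=np.array([-np.sin(yaw),np.cos(yaw),0]);return np.stack([sx,sy,np.cross(sx,sy)],1)
def tool(S,flip,dp=0.):
    # tool x=-S_z (then tilted dp about S_y), y=+-S_y
    T=Ro.from_rotvec(S[:,1]*dp).as_matrix()
    x=T@-S[:,2];y=S[:,1]*flip
    return Ro.from_matrix(np.stack([x,y,np.cross(x,y)],1)).as_euler('xyz',degrees=True)
SR=frame(np.radians(-17),np.radians(50))
OR=np.array([.55,-.362,.088])+SR@[-.0165,-.0007,-.0126]
MC=np.array([.551,.0056,.003]);SM=frame(np.radians(2.6),0)
E
python3 - <<'E'
from h import *
print(OR)
j0=None
for f in (1,-1):
  print(f)
  for S,O,h in ((SR,OR,0),(SR,OR,.12)):
    print(ik(O+S@[0,0,.0155+h],tool(S,f)))
  print(ik(OR+SR@[.08,0,.0155],tool(SR,f)))
  print(ik(MC+SM@[0,0,.0155],tool(SM,f)),ik(MC+SM@[0,0,.2],tool(SM,f)))
  for th in (0,.5,1,1.5,1.85):
    H=MC+SM@[-.042,0,.0115]; print(th,ik(H+SM@[.104*np.cos(th),0,.104*np.sin(th)],tool(SM,f,-th*.5)))
E
```

```text
[ 0.54888318 -0.36239054  0.06726114]
1
[-49.20077018  39.40879442 123.25842953 136.30721856  36.22368024
 105.58421368]
[-56.70798949  26.65977485 132.30162937 123.1198738   35.75678918
 113.10997013]
[-46.05848017  34.20298202 115.23690047 123.87506876  26.62432885
 123.4397757 ]
[-6.28640706e+00  3.90301317e+01  1.09538900e+02 -2.54444375e-14
  3.14309687e+01 -9.88864071e+01] [-6.28640706e+00  2.35825019e+01  1.01340769e+02 -2.54444375e-14
  5.50767289e+01 -9.88864071e+01]
0 [-5.38518702e+00  4.24859662e+01  1.00483911e+02 -2.54444375e-14
  3.70301227e+01 -9.79851870e+01]
0.5 [  -6.54053857   34.61291971  110.71235922    6.40059409   20.64323245
 -104.8536892 ]
1 None
1.5 [-11.89957     27.40361788 137.94849616 159.37535664  28.97998618
  97.50874276]
1.85 [-15.48532399  34.77756813 149.04635802 162.73341344  56.64220838
  88.57969635]
-1
[-49.20077018  39.40879442 123.25842953 136.30721856  36.22368024
 -74.41578632]
[-56.70798949  26.65977485 132.30162937 123.1198738   35.75678918
 -66.89002987]
[-46.05848017  34.20298202 115.23690047 123.87506876  26.62432885
 -56.5602243 ]
[-6.28640706e+00  3.90301317e+01  1.09538900e+02 -2.54444375e-14
  3.14309687e+01  8.11135929e+01] [-6.28640706e+00  2.35825019e+01  1.01340769e+02 -2.54444375e-14
  5.50767289e+01  8.11135929e+01]
0 [-5.38518702e+00  4.24859662e+01  1.00483911e+02 -2.54444375e-14
  3.70301227e+01  8.20148130e+01]
0.5 [ -6.54053857  34.61291971 110.71235922   6.40059409  20.64323245
  75.1463108 ]
1 [ -8.53478549  28.32167395 123.38015521  88.8598443    5.31342475
  -8.65482699]
1.5 [-11.89957     27.40361788 137.94849616 159.37535664  28.97998618
 -82.49125724]
1.85 [-15.48532399  34.77756813 149.04635802 162.73341344  56.64220838
 -91.42030365]<sys>:0: UserWarning: Gimbal lock detected. Setting third angle to zero since it is not possible to uniquely determine all angles.
```

```bash
python3 - <<'E'
from h import *
f=-1
s=sense(); R0=s["tool_rot"]
servo_line([.274,.5617,.32],None,.2)
move_pose(OR+SR@[0,0,.0155+.15],tool(SR,f))
s=sense();print(s["time_s"],s["eef_pos"],s["joints"].round(1))
servo_line(OR+SR@[0,0,.0155+.05],None,.15)
s=sense();print(s["time_s"],s["eef_pos"],OR+SR@[0,0,.0655],s["contact_force"])
for n,(u0,v0,w,hh) in {"top":(320,145,120,90),"side":(225,235,140,105)}.items():
    p,d=read_camera(n);np.savez(n+"1.npz",p=p,d=d)
    cv2.imwrite(f"pics/{n}1.png",cv2.resize(cv2.convertScaleAbs(p[v0:v0+hh,u0:u0+w,::-1],alpha=1.8),(800,600),interpolation=cv2.INTER_CUBIC))
E
```

```text
3.9083 [ 0.42803165 -0.32499912  0.17373689] [-59.   23.1 134.  118.   35.6 -63.3]
4.725 [ 0.5005367  -0.3473397   0.10962471] [ 0.50089972 -0.34772052  0.10936373] [0.63799623 0.46544738 0.76326203]
```

```bash
cd pics; python3 -c "
import cv2,numpy as np
a=cv2.imread('top1.png');b=cv2.imread('side1.png');cv2.imwrite('both1.png',cv2.resize(np.hstack([a,b]),(800,300)))"
```

```text
(no output)
```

View pics/both1.png

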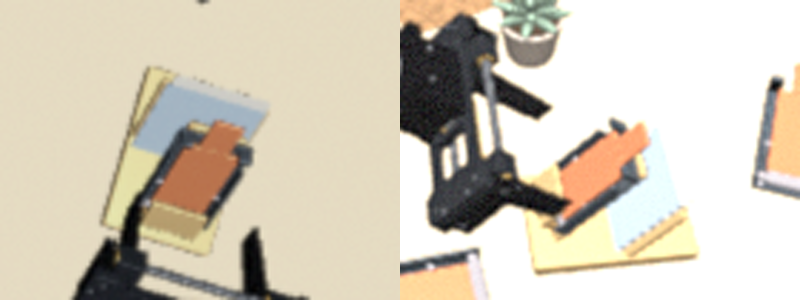

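The jaws straddle the stand squarely: fingers at about (132,225) and (253,250), flanges between them. Moving in to grip.

```bash
python3 - <<'E'
from h import *
servo_line(OR+SR@[0,0,.0155],None,.06)
s=sense();print(s["time_s"],s["eef_pos"],OR+SR@[0,0,.0155],s["contact_force"])
gripper_to(0.0,squeeze=35)
s=sense();print(s["time_s"],s["opening"]*95,s["contact_force"],s["eef_pos"])
for n,(u0,v0,w,hh) in {"top":(320,145,120,90),"side":(225,235,140,105)}.items():
    p,d=read_camera(n)
    cv2.imwrite(f"pics/{n}2.png",cv2.resize(cv2.convertScaleAbs(p[v0:v0+hh,u0:u0+w,::-1],alpha=1.8),(400,300),interpolation=cv2.INTER_CUBIC))
cv2.imwrite("pics/both2.png",np.hstack([cv2.imread("pics/top2.png"),cv2.imread("pics/side2.png")]))
E
```

```text
5.8083 [ 0.53739514 -0.35882261  0.07731446] [ 0.53752832 -0.35891901  0.07722435] [-0.23410753 -0.31741363 -0.43113155]
6.425 63.86423402962582 [-1.89775861 -1.18037051  1.84880619] [ 0.53754171 -0.35907877  0.07738492]
```

View pics/both2.png

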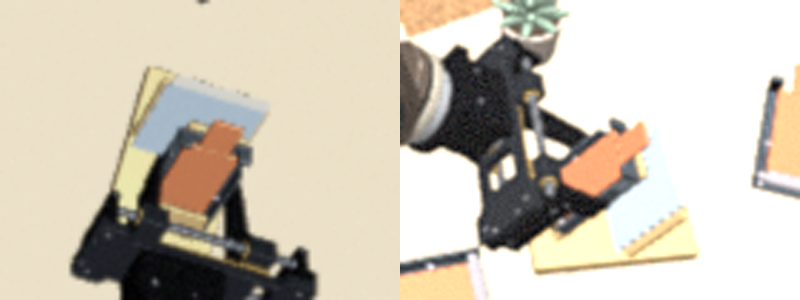

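Gripped at 63.9 mm, which matches the 64 mm flanges. Drawing it up the slope.

```bash
python3 - <<'E'
from h import *
P=OR+SR@[0,0,.0155]
servo_line(P+SR@[.03,0,0],None,.05)
s=sense();print(s["time_s"],s["opening"]*95,s["contact_force"],s["eef_pos"])
servo_line(P+SR@[.10,0,0.01],None,.12)
s=sense();print(s["time_s"],s["opening"]*95,s["contact_force"],s["joints"].round(1))
Q=s["eef_pos"]
for z in (.2,.25,.3,.35):
    for dx in (0,-.08): print(z,dx,ik([Q[0]+dx,Q[1],z],tool(SR,-1)))
print(ik(MC+SM@[0,0,.3],tool(SM,-1)))
for n,(u0,v0,w,hh) in {"top":(320,145,120,90),"side":(225,235,140,105)}.items():
    p,d=read_camera(n)
    cv2.imwrite(f"pics/{n}3.png",cv2.resize(cv2.convertScaleAbs(p[v0:v0+hh,u0:u0+w,::-1],alpha=1.8),(400,300),interpolation=cv2.INTER_CUBIC))
cv2.imwrite("pics/both3.png",np.hstack([cv2.imread("pics/top3.png"),cv2.imread("pics/side3.png")]))
E
```

```text
7.275 63.664572018286606 [-0.41400544  0.87494487 -1.84956325] [ 0.55595918 -0.36440489  0.10011328]
8.0167 63.471650548639666 [-0.05327288  0.07612646 -4.56272119] [-45.8  32.3 113.9 118.4  24.8 -50.2]
0.2 0 [-45.78460726  28.38075021 112.30487542 106.91668911  22.67773029
 -37.69423946]
0.2 -0.08 [-53.11088804  24.76552246 120.36560577 107.26083142  28.21356909
 -44.54570693]
0.25 0 [-45.78460726  23.99375489 109.70635196  89.86614441  21.64565894
 -19.30669499]
0.25 -0.08 [-53.11088804  19.75784339 117.54097921  92.39541189  26.86327864
 -27.80740356]
0.3 0 [-45.78460726  20.13509246 106.52248253  72.71032917  22.72574254
  -0.8028677 ]
0.3 -0.08 [-53.11088804  15.39488861 114.12063416  77.25678792  27.57241987
 -10.81018159]
0.35 0 [-45.78460726  16.84239239 102.7853451   58.41011701  25.66007993
  14.85283801]
0.35 -0.08 [-53.11088804  11.71331381 110.15507389  64.10721697  30.12228877
   4.17875436]
[-6.28640706 17.93249927 93.62912694  0.         68.43837379 81.11359294]<sys>:0: UserWarning: Gimbal lock detected. Setting third angle to zero since it is not possible to uniquely determine all angles.
```

View pics/both3.png

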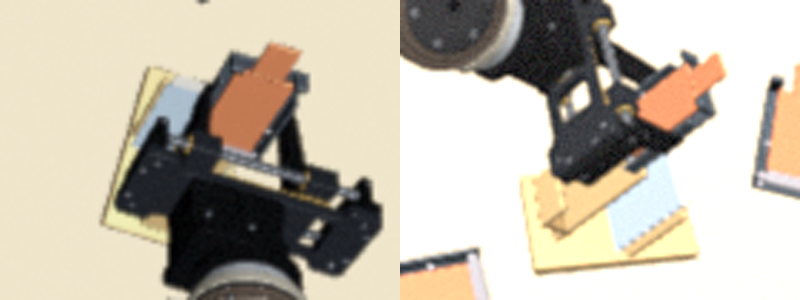

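The stand is out and free, with the fingers still on the flanges. Raising it and carrying it over the mat.

```bash
python3 - <<'E' 2>/dev/null
from h import *
Q=sense()["eef_pos"]
servo_line([Q[0],Q[1],.34],None,.15)
move_pose(MC+SM@[0,0,.28],tool(SM,-1))
s=sense();print(s["time_s"],s["opening"]*95,s["contact_force"],s["joints"].round(1),s["eef_pos"])
servo_line(MC+SM@[0,0,.12],None,.15)
s=sense();print(s["time_s"],s["opening"]*95,s["contact_force"],s["ft_torque"],s["eef_pos"])
for n,(u0,v0,w,hh) in {"top":(180,120,160,120),"side":(180,160,160,120)}.items():
    p,d=read_camera(n);np.savez(n+"4.npz",p=p,d=d)
    cv2.imwrite(f"pics/{n}4.png",cv2.resize(cv2.convertScaleAbs(p[v0:v0+hh,u0:u0+w,::-1],alpha=1.8),(400,300),interpolation=cv2.INTER_CUBIC))
cv2.imwrite("pics/both4.png",np.hstack([cv2.imread("pics/top4.png"),cv2.imread("pics/side4.png")]))
E
```

```text
10.9 63.4305529575516 [-0.68115264 -0.39010331 -3.91150258] [-6.3 18.9 95.4  0.1 65.7 81.1] [0.55115497 0.00522775 0.2828524 ]
12.1167 63.553290596223555 [-0.08288772 -0.33370873 -3.99858366] [-0.04324548  0.15707488  0.0377526 ] [0.55139366 0.00549208 0.12372868]
```

View pics/both4.png

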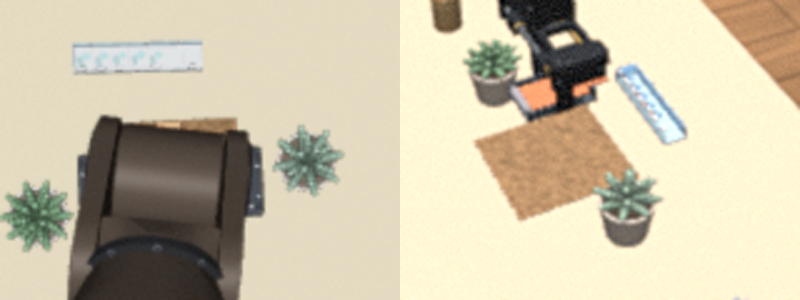

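```bash
python3 - <<'E' 2>/dev/null
from h import *
z=np.load("side4.npz");W=cloud(z["p"],z["d"],"side");hsv=cv2.cvtColor(z["p"],cv2.COLOR_RGB2HSV)
m=(hsv[...,0]<14)&(hsv[...,1]>110);m[:160]=0;m[230:]=0;m[:,:210]=0;m[:,280:]=0
q=(W[m]-MC)@SM;q=q[~np.isnan(q[:,0])];q=q[(q[:,2]>.06)&(np.abs(q[:,1])<.03)]
print(len(q),q.min(0),q.max(0),np.median(q,0))
A=np.c_[q[:,:2],np.ones(len(q))];c=np.linalg.lstsq(A,q[:,2],rcond=None)[0];r=q[:,2]-A@c;k=abs(r)<.004
c=np.linalg.lstsq(A[k],q[k,2],rcond=None)[0];print("plane",c,k.sum(),q[k].min(0),q[k].max(0))
for n in ("top","side"):
    z=np.load(n+"0.npz");W=cloud(z["p"],z["d"],n).reshape(-1,3);q=(W-MC)@SM
    for sg in (1,-1):
        k=(abs(q[:,0])<.12)&(q[:,1]*sg>.1)&(q[:,1]*sg<.22)&(q[:,2]>.03)
        p=q[k];print(n,sg,k.sum(),np.percentile(p,[1,99],axis=0).round(3).tolist())
E
```

```text
148 [-0.03619856 -0.02354716  0.11346272] [0.06840746 0.02971749 0.12318493] [-0.01441968 -0.00679294  0.11973329]
plane [-0.00236923 -0.00197976  0.11949207] 145 [-0.03619856 -0.02354716  0.11571687] [0.06840746 0.02906629 0.12318493]
top 1 513 [[-0.059, 0.12, 0.05], [0.014, 0.189, 0.089]]
top -1 496 [[-0.009, -0.19, 0.049], [0.06, -0.121, 0.088]]
side 1 346 [[-0.059, 0.119, 0.031], [0.011, 0.185, 0.087]]
side -1 461 [[-0.01, -0.192, 0.032], [0.058, -0.125, 0.088]]
```

The stand is level in the hand (slope under 0.003) and the plants clear the gripper body by about 29 mm. Lowering until it touches.

```bash
python3 - <<'E' 2>/dev/null
from h import *
servo_line(MC+SM@[0,0,.026],None,.08)
f0=sense()["contact_force"][2]
s=sense();off=s["eef_pos"][2]-(MC+SM@[0,0,.026])[2];print(s["time_s"],f0,off)
z=.0215
while z>.011:
    servo_line(MC+SM@[0,0,z],None,.02); f=sense()["contact_force"][2]; print(round(z,4),f.round(2),sense()["eef_pos"][2].round(4))
    if f-f0>3: break
    z-=.001
print(sense()["time_s"])
gripper_to(.73)   # crack open a little
s=sense();print(s["time_s"],s["opening"]*95,s["contact_force"])
gripper_to(1.0)
servo_line(MC+SM@[0,0,.13],None,.12)
s=sense();print(s["time_s"],s["opening"],s["contact_force"])
servo_line(MC+SM@[-.08,0,.25],None,.2)
for n,(u0,v0,w,hh) in {"top":(180,120,160,120),"side":(180,160,160,120)}.items():
    p,d=read_camera(n);np.savez(n+"5.npz",p=p,d=d)
    cv2.imwrite(f"pics/{n}5.png",cv2.resize(cv2.convertScaleAbs(p[v0:v0+hh,u0:u0+w,::-1],alpha=1.8),(400,300),interpolation=cv2.INTER_CUBIC))
cv2.imwrite("pics/both5.png",np.hstack([cv2.imread("pics/top5.png"),cv2.imread("pics/side5.png")]))
print(sense()["time_s"])
E
```

```text
13.5417 -3.0839688466661785 0.0004642329241658569
0.0215 -3.58 0.0244
0.0205 -4.18 0.0235
0.0195 -4.19 0.0224
0.0185 -4.73 0.0214
0.0175 -3.88 0.0204
0.0165 -3.94 0.0194
0.0155 -0.65 0.0187
0.0145 13.25 0.0186
15.6667
16.05 69.03558559133235 [-0.34550911 -0.38982756 -0.61518868]
17.825 0.9970022642450534 [ 0.20451048 -0.34247235  0.97448334]
18.8
```

View pics/both5.png

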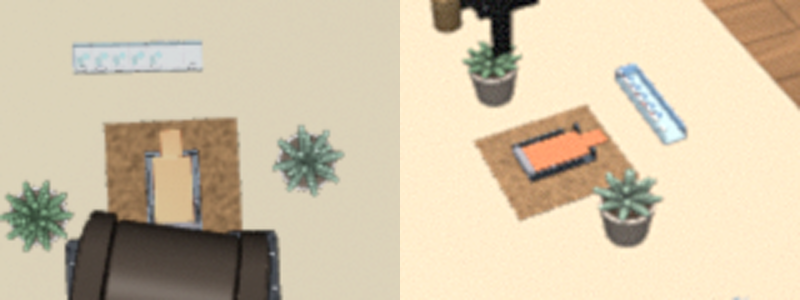

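The stand sits squared on the mat with its prongs and tab towards the room: tab at (172,140) in the top half, (598,137) in the side half. Measuring the tab now.

```bash
python3 - <<'E' 2>/dev/null
from h import *
for n,b in dict(top=(235,165,268,212),side=(225,195,265,240)).items():
    z=np.load(n+"5.npz");W=cloud(z["p"],z["d"],n);q=(W-MC)@SM
    hsv=cv2.cvtColor(z["p"],cv2.COLOR_RGB2HSV); u0,v0,u1,v1=b
    m=np.zeros(hsv.shape[:2],bool);m[v0:v1,u0:u1]=1
    p=q[m&(q[...,2]>.008)&(q[...,2]<.025)]; print(n,len(p),p.min(0).round(4),p.max(0).round(4))
    for a in np.arange(-.05,.09,.01):
        k=(p[:,0]>a)&(p[:,0]<a+.01)
        if k.sum()>3: print(round(a,3),k.sum(),np.percentile(p[k,1],[3,97]).round(4),np.median(p[k,2]).round(4))
E
```

```text
top 637 [-0.0463 -0.0317  0.0082] [0.0717 0.032  0.0241]
-0.05 17 [-0.0307  0.0004] 0.0158
-0.04 67 [-0.0309  0.0283] 0.0146
-0.03 68 [-0.0313  0.0303] 0.0133
-0.02 67 [-0.029   0.0301] 0.0137
-0.01 60 [-0.0294  0.0295] 0.0135
0.0 61 [-0.0299  0.0299] 0.0143
0.01 62 [-0.0303  0.0317] 0.0139
0.02 65 [-0.0284  0.0312] 0.0129
0.03 52 [-0.0225  0.0221] 0.0135
0.04 51 [-0.0273  0.0288] 0.0147
0.05 32 [-0.0116  0.0122] 0.0139
0.06 26 [-0.012   0.0117] 0.0144
0.07 9 [-0.0116  0.0108] 0.0141
side 477 [-0.0491 -0.036   0.0081] [0.0714 0.1362 0.0237]
-0.05 49 [-0.0322  0.0299] 0.0152
-0.04 43 [-0.0314  0.032 ] 0.0145
-0.03 48 [-0.0321  0.0318] 0.0142
-0.02 45 [-0.0311  0.0324] 0.014
-0.01 49 [-0.033   0.0883] 0.0137
0.0 45 [-0.0327  0.0305] 0.0148
0.01 51 [-0.0328  0.0303] 0.0135
0.02 42 [-0.0325  0.0297] 0.0144
0.03 30 [-0.0208  0.0216] 0.0149
0.04 38 [-0.0307  0.03  ] 0.016
0.05 15 [-0.0118  0.0134] 0.0135
0.06 19 [-0.0142  0.0098] 0.0157
```

```bash
python3 - <<'E' 2>/dev/null
from h import *
H=np.array([-.043,0,.0115]);r=.106
def T(th,dz=.004): return MC+SM@(H+[r*np.cos(th),0,r*np.sin(th)+dz])
gripper_to(.5,squeeze=12)
servo_line(T(0,.12),None,.2)
servo_line(T(0,.03),None,.12)
servo_line(T(0),None,.06)
s=sense();print(s["time_s"],s["eef_pos"],T(0),s["contact_force"])
gripper_to(0,squeeze=12)
s=sense();print(s["time_s"],s["opening"]*95,s["contact_force"])
for th in (.15,.3,.45):
    servo_line(T(th),None,.06); s=sense();print(th,s["time_s"],s["opening"]*95,s["contact_force"].round(2))
p,d=read_camera("side");cv2.imwrite("pics/s6.png",cv2.resize(cv2.convertScaleAbs(p[170:260,200:320,::-1],alpha=1.8),(600,450),interpolation=cv2.INTER_CUBIC))
E
```

```text
22.3 [0.61388502 0.0084307  0.01823796] [0.61393515 0.00845787 0.0185    ] [0.59192567 0.11814036 0.4622839 ]
22.7917 25.624277728393974 [0.45121411 0.44454491 0.71631754]
0.15 23.2083 25.735788815929563 [ 0.15  0.44 -0.34]
0.3 23.625 25.906579845495024 [-0.31  0.55 -0.53]
0.45 24.0417 26.122241367548753 [-0.08  0.8   0.41]
```

View pics/s6.png

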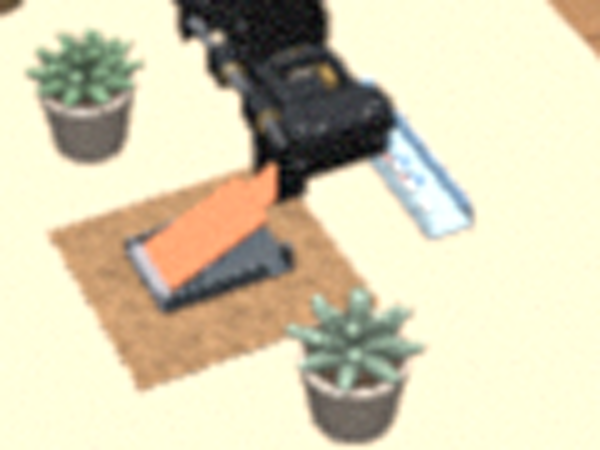

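The back rest is lifting in the pinch and the base is flat on the mat. Continuing the arc.

```bash
python3 - <<'E' 2>/dev/null
from h import *
H=np.array([-.043,0,.0115]);r=.106
def T(th,dz=.004): return MC+SM@(H+[r*np.cos(th),0,r*np.sin(th)+dz])
for th in (.6,.75,.9,1.05,1.2,1.35,1.5,1.65,1.8,1.87):
    servo_line(T(th),None,.06); s=sense();print(th,s["time_s"],(s["opening"]*95).round(2),s["contact_force"].round(2))
for n,(u0,v0,w,hh) in {"top":(180,120,160,120),"side":(200,170,120,90)}.items():
    p,d=read_camera(n)
    cv2.imwrite(f"pics/{n}7.png",cv2.resize(cv2.convertScaleAbs(p[v0:v0+hh,u0:u0+w,::-1],alpha=1.8),(400,300),interpolation=cv2.INTER_CUBIC))
cv2.imwrite("pics/both7.png",np.hstack([cv2.imread("pics/top7.png"),cv2.imread("pics/side7.png")]))
E
python3 - <<'E'
from h import *
H=np.array([-.043,0,.0115]);r=.106
def T(th,dz=.004): return MC+SM@(H+[r*np.cos(th),0,r*np.sin(th)+dz])
s=sense();print(s["time_s"],s["eef_pos"],s["joints"].round(1),s["tool_rot"])
for th in (.6,.75,1,1.2,1.5,1.87): print(th,ik(T(th),s["tool_rot"]),ik(T(th),tool(SM,-1)))
try: servo_line(T(.6),None,.06)
except Exception as e: print(repr(e))
E
```

```text
24.5083 [0.59521147 0.00763563 0.07870097] [ -5.6  36.  101.4   0.   42.6  81.8] [-161.59423867   89.99347682   21.00173964]
0.6 [-5.62196873e+00  3.60670090e+01  1.01356268e+02  4.32108787e-03
  4.25708912e+01  8.17788709e+01] [-5.62068023e+00  3.60687182e+01  1.01352162e+02 -2.54444375e-14
  4.25791200e+01  8.17793198e+01]
0.75 [-5.76174555e+00  3.44348223e+01  1.02352624e+02  4.29053678e-03
  4.32067295e+01  8.16391490e+01] [-5.76042858e+00  3.44365666e+01  1.02348564e+02 -2.54444375e-14
  4.32148694e+01  8.16395714e+01]
1 [-6.06274097e+00  3.17566219e+01  1.04582503e+02  4.29948317e-03
  4.36550668e+01  8.13381702e+01] [-6.06136192e+00  3.17584086e+01  1.04578531e+02 -2.54444375e-14
  4.36630607e+01  8.13386381e+01]
1.2 [-6.36273612e+00  2.97407041e+01  1.06815617e+02  4.36083901e-03
  4.34378860e+01  8.10381192e+01] [-6.36129420e+00  2.97425099e+01  1.06811719e+02 -2.54444375e-14
  4.34457710e+01  8.10387058e+01]
1.5 [-6.90207932e+00  2.71380123e+01  1.10750577e+02  4.55298078e-03
  4.21056457e+01  8.04985646e+01] [-6.90052185e+00  2.71398194e+01  1.10746784e+02 -2.54444375e-14
  4.21133961e+01  8.04994781e+01]
1.87 [-7.67736523e+00  2.50718824e+01  1.16189253e+02  5.00323679e-03
  3.87331413e+01  7.97227537e+01] [-7.67563602e+00  2.50736326e+01  1.16185556e+02 -2.54444375e-14
  3.87408111e+01  7.97243640e+01]<sys>:0: UserWarning: Gimbal lock detected. Setting third angle to zero since it is not possible to uniquely determine all angles.
```

That was only my print: `.round` on a plain float, after the arm had reached 0.6 rad. Continuing.

```bash
python3 - <<'E'
from h import *
H=np.array([-.043,0,.0115]);r=.106
def T(th,dz=.004): return MC+SM@(H+[r*np.cos(th),0,r*np.sin(th)+dz])
for th in (.75,.9,1.05,1.2,1.35,1.5,1.65,1.8,1.87):
    servo_line(T(th),None,.06); s=sense();print(th,s["time_s"],round(s["opening"]*95,2),s["contact_force"].round(2))
for n,(u0,v0,w,hh) in {"top":(180,120,160,120),"side":(200,170,120,90)}.items():
    p,d=read_camera(n)
    cv2.imwrite(f"pics/{n}7.png",cv2.resize(cv2.convertScaleAbs(p[v0:v0+hh,u0:u0+w,::-1],alpha=1.8),(400,300),interpolation=cv2.INTER_CUBIC))
cv2.imwrite("pics/both7.png",np.hstack([cv2.imread("pics/top7.png"),cv2.imread("pics/side7.png")]))
E
```

```text
0.75 25.175 25.7 [-1.03  0.66 -2.28]
0.9 25.5917 25.87 [-1.04 -0.02 -2.34]
1.05 26.0083 25.76 [ 0.02 -0.11 -1.84]
1.2 26.425 25.57 [-0.45 -0.08 -2.09]
1.35 26.8417 25.99 [-0.19  0.17 -0.89]
1.5 27.2583 25.66 [-0.06 -1.06  0.35]
1.65 27.675 25.92 [-0.9   0.76  2.1 ]
1.8 28.0917 25.98 [-0.8   0.4   3.22]
1.87 28.3667 25.84 [-0.74  0.45  2.36]
```

View pics/both7.png

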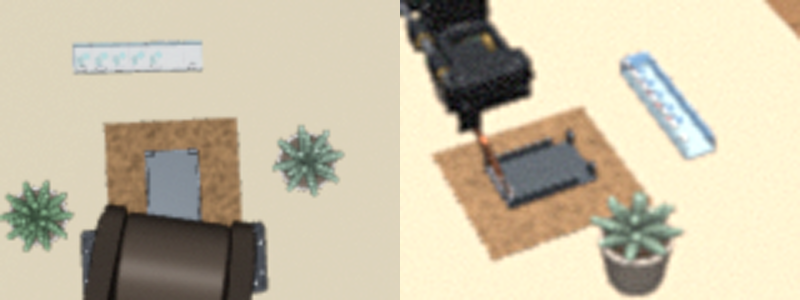

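```bash
python3 - <<'E' 2>/dev/null
from h import *
gripper_to(.6); dwell(.3)
P=sense()["eef_pos"]
servo_line(P+[0,0,.10],None,.12)
servo_line(P+[-.06,0,.2],None,.2)
s=sense()
move_pose([.274,.45,.34],s["tool_rot"])
dwell(.3)
print(sense()["time_s"],sense()["contact_force"])
for n,(u0,v0,w,hh) in {"top":(180,120,160,120),"side":(180,150,160,120)}.items():
    p,d=read_camera(n);np.savez(n+"8.npz",p=p,d=d)
    cv2.imwrite(f"pics/{n}8.png",cv2.resize(cv2.convertScaleAbs(p[v0:v0+hh,u0:u0+w,::-1],alpha=1.8),(400,300),interpolation=cv2.INTER_CUBIC))
    q=(cloud(p,d,n)-MC)@SM
    k=(abs(q[...,0])<.12)&(abs(q[...,1])<.04)&(q[...,2]>.006); a=q[k]
    lo=a[a[:,2]<.022];hi=a[(a[:,2]>.04)&(abs(a[:,1])<.022)]
    print(n,"base",np.percentile(lo,[1,99],axis=0).round(4).tolist(),"rest",len(hi),hi.min(0).round(4),hi.max(0).round(4))
    if len(hi)>20: c=np.polyfit(hi[:,2],hi[:,0],1);print("angle",np.pi/2-np.arctan(c[0]))
    q0=np.load(n+"0.npz");q0=(cloud(q0["p"],q0["d"],n)-MC)@SM
    for nm,b in dict(a=(-.1,.06,.1,.22),b=(-.06,.1,-.22,-.1),pill=(.12,.22,-.12,.16),tooth=(-.12,.06,.28,.5)).items():
        r=[]
        for Q in (q0,q):
            k=(Q[...,0]>b[0])&(Q[...,0]<b[1])&(Q[...,1]>b[2])&(Q[...,1]<b[3])&(Q[...,2]>.012);r.append((k.sum(),Q[k].mean(0).round(4)))
        print(n,nm,r)
cv2.imwrite("pics/both8.png",np.hstack([cv2.imread("pics/top8.png"),cv2.imread("pics/side8.png")]))
E
```

```text
33.2417 [-0.92829595 -0.21998867  0.46330594]
top base [[-0.0443, -0.0313, 0.0061], [0.0481, 0.0316, 0.0209]] rest 178 [-0.0817 -0.0212  0.04  ] [-0.0467  0.0219  0.1206]
angle 1.9452471076840556
top a [(np.int64(513), array([-0.0231,  0.1537,  0.0685])), (np.int64(514), array([-0.0231,  0.1538,  0.0685]))]
top b [(np.int64(496), array([ 0.0246, -0.154 ,  0.0663])), (np.int64(495), array([ 0.0246, -0.154 ,  0.0664]))]
top pill [(np.int64(574), array([0.1616, 0.0358, 0.0192])), (np.int64(571), array([0.1618, 0.0358, 0.0194]))]
top tooth [(np.int64(271), array([-0.0256,  0.3415,  0.0544])), (np.int64(272), array([-0.0257,  0.3414,  0.0543]))]
side base [[-0.0477, -0.0333, 0.0062], [0.0474, 0.0321, 0.0211]] rest 42 [-0.0829 -0.022   0.0408] [-0.0489  0.0121  0.122 ]
angle 1.9282528602253048
side a [(np.int64(398), array([-0.0275,  0.1417,  0.0576])), (np.int64(398), array([-0.0275,  0.1417,  0.0575]))]
side b [(np.int64(518), array([ 0.0188, -0.1664,  0.0583])), (np.int64(521), array([ 0.0188, -0.1664,  0.058 ]))]
side pill [(np.int64(311), array([0.1595, 0.0282, 0.0195])), (np.int64(310), array([0.1596, 0.0292, 0.0197]))]
side tooth [(np.int64(192), array([-0.0283,  0.3354,  0.0463])), (np.int64(193), array([-0.0282,  0.3354,  0.0463]))]
```

View pics/both8.png

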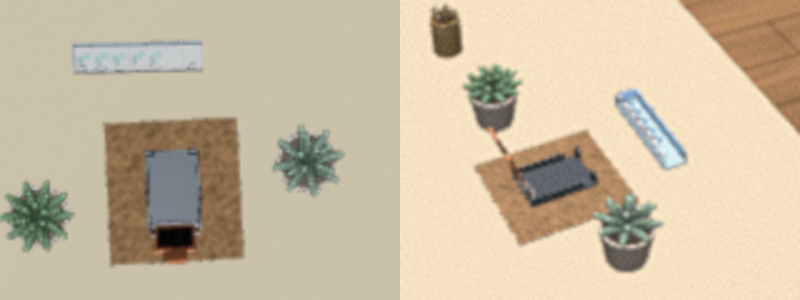

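The stand is flat, centred and square on the mat (top half, about (172,190)). The back rest stands open at about 1.93 rad and nothing else has moved. Handing in.

```bash
python3 -c "
from plant import *
print(close_job())"
```

```text
the job is handed in; nothing more can be done
None
```

The stand is on the cork mat with its back rest fully open. I handed the job in just after 33 s of the 58 s allowed. `close_job` gives no verdict, so the result rests on my own checks below.

I gripped the 64 mm stand by its side flanges (the jaws read 63.9 mm), drew it up the slope and carried it over the plants. I lowered it in 1 mm steps until it touched the mat, then let go. I then pinched the tab by its side edges, swung the back rest round its arc to about 1.87 rad, released it and moved the arm clear.

Last checks, from both cameras:
- **Position:** the base is within about 2 mm of the mat's centre, level and squared up, with the prongs towards the room.
- **Back rest:** the angle measured 1.95 rad from the top camera and 1.93 rad from the side camera. The stop is at 1.92 rad, so the small difference is measurement error.
- **Plants, pill organiser and toothpick holder:** none moved by more than about 1 mm from their starting places.
- **Contact:** the arm was well clear of everything, and the force reading was about 1 N, within its usual noise.

No check failed. One script stopped partway through the back rest swing because of a print error of mine. The arm had stopped at 0.6 rad with the tab still held, and I carried on from there.

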